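# Pin a plaster baluster section to its assembly stand

### The arm

A 6-joint arm with a two-finger parallel gripper is mounted at the origin on the work surface. World frame = base frame: x ahead of the robot, y to its left, z up, the work surface at z = 0. Lengths are in m, angles in rad, forces in N, time in s.
With the tool pointing down it reaches from about 0.4 to 0.825 m from the base axis. Payload 7 kg.
Tool frame: the origin (TCP) lies at the centre of the arm's flange, where the gripper is bolted on; the fingertips stand 178 mm ahead of it and the grasp point (between the pads) lies 159 mm ahead of it; x points along the fingers, y is the direction in which the jaws open and shut, and the axes are right-handed (so a half turn about x gives the same grasp; the last joint's range is limited). The gripper opens to 88 mm and grips with 3 to 60 N. Pads are 19 mm wide; open, the fingers measure 130 mm over their backs; the gripper's body (78 mm by 193 mm) begins 47 mm behind the grasp point.
Start: joints at [-1.052, 0.359, 0.012, 0, -1.224, -0.288], TCP at [0.154, -0.657, 0.405] pointing down, gripper open.
Joint ranges: [-3.07, 3.07], [-1.43, 2.12], [-1.02, 1.25], [-3.03, 1.67], [-3.05, -0], [-3.03, 3.03]. Speed limits (rad/s): [2.39, 2.39, 3.01, 3.14, 3.14, 3.14].

### API

Orientations are given as [roll, pitch, yaw] about the fixed x, y, z axes, in that order (R = Rz(yaw) Ry(pitch) Rx(roll)).
In Python, from station import status, viewer, arm gives the robot as it stands. The module is installed in compiled form; this text tells all that it offers.
- The arm moves only by the tool apply_moves, never from a script. Its argument "commands" is a list of rows, each an object of numbers: "dx", "dy", "dz": the shift along the world's x, y, z in mm; "spin": the turn about the world's z in degrees; "hand": the closure, from 0 (fully open) to 1 (shut). A call has exactly 5 rows; each row shifts and turns the commanded pose from where the row before left it; what a row does not reach is not made up. A row lasts 1/8 s, in which the tool goes at most 62.5 mm and 10.7 degrees, less where a joint would pass 70% of its speed; a pose out of reach is approached as far as the arm can. A call is refused whole if a number of a shift passes 62.5 or a number of a turn 10.7, either way. A call with a gripper value outside its range is refused whole. The fingers move at their own pace and stop on an object; "grip_force" is the grip in N (left out, the last holds). Time passes only in rows, so rows that do not move let the fingers close, or fill a call up. It gives the time, the measured TCP pose, the force and the opening at its end, in the units of the state.
- status.get_state(): the state, without advancing time (a new reading comes with each control period).
- viewer.grab_frame(name): name is "side" or "top" or "wrist"; returns the picture (384x512x3 uint8, red, green, blue); there is no depth.
- viewer.camera_info(name): a dict with "fx", "fy", "cx", "cy" (pixels), "eye" and "attitude" of the camera in the world; the wrist camera has in their place "T_tool_cam" (4x4, takes a point from camera to tool coordinates, whose origin is the TCP and whose axes are the tool frame's). Camera axes: x right, y up, looking along -z (the intrinsics and any distortion apply to the point x, -y, -z); pixel columns grow to the right and rows downward; lengths in m; the calibration is good to about 2 mm. The wrist camera is an equidistant fisheye: a pixel r from the principal point sees the ray r / f radians off the axis. A picture is of the moment at which its call begins: read the wrist's pose just before it. camera_info takes no time and is no camera call.
- arm.job_done(): hands the job in, once; it reports no verdict.
The state is a dict: "t": time; "q": joint angles; "qd": joint speeds; "joint_efforts": joint torques, N m; "eef_pos": TCP position; "ee_rot": TCP orientation; "force": force on the tool from outside, world axes, zero at the start; "moment": the same for the moment, N m; "width": finger opening in m.
Only numpy, scipy, OpenCV 4.12 (cv2) and the standard library are available. Lean on these libraries where they do the work, as an engineer would, in place of code of your own. Each camera call takes 0.05 s, during which the arm holds its last target.

### The job

Set the round plaster section with the hole through it upright on top of the small plywood stand, its hole in line with the stand's holes, and let go. Then take the longer of the two wooden-handled steel rods from its rack and lower it by hand, without dropping it in, down through the section and both boards of the stand until its foot rests on the bench, and leave it standing there.

Things in the scene. Friction and masses are not known exactly. Their poses are not given: they have to be found in the camera images.
- section_mid (a point): Centre of the loose white plaster section: round spool 50 mm high, 64 mm across its 12 mm high top and bottom rims, 56 mm at the waist, 34 mm hole straight through; 0.15 kg, upright on the bench. The point is on its axis, 25 mm above its underside; z up the hole. A domed finial as wide but without a hole, 74 mm high, stands nearby: not needed.
- rod_grip (a point): Centre of the longer rod's wooden handle (26 mm diameter, 45 mm long, at the top end), 22.5 mm below the rod's top, 167.5 mm above its foot; z up the rod. The rod starts upright in a wooden rack 53 mm high with two 18 mm holes, 80 mm apart and 45 mm deep, so this point is 175.5 mm above the bench. The other hole holds a like rod 120 mm long: not needed.
- rod: The same longer rod, 190 mm in all, 0.18 kg: steel shaft 14 mm in diameter and 145 mm long below the handle. Its origin is the centre of its foot (flat lower end), at the start 8 mm above the bench in the rack's hole; z runs up along the rod.
- stand: Stand fixed to the bench: two 120 x 120 mm plywood boards, one above the other, on cheeks along the -y and +y edges, open at the other sides. Each has a 34 mm hole in its middle, one exactly above the other. Lower board 0 to 12 mm above the bench, upper 40 to 54 mm; the bench shows through the holes. Origin: on the holes' common axis at bench height; z up.
Things that resemble listed ones, but are neither listed nor needed, are in the scene too. Leave any black or yellow look-alike of the part that bears section_mid alone.

How it is judged:
On the way, in this order (a step that is already met when the one before it is completed fails the run):
1. the section stands upright on the stand, its hole within 21 mm of the stand's axis, let go, while the rod is still elsewhere (z of section_mid in the frame of stand between 0.074 and 0.085 m and horizontal distance between section_mid and stand below 0.021 m and angle between section_mid's own z axis and vertical below 0.1 rad and contact force between the fingers and section below 0.3 N and horizontal distance between rod and stand above 0.05 m), for 0.2 s.
2. the rod, still held by the fingers, has its foot inside the stand, less than 40 mm above the bench (height (world z) of rod below 0.04 m and horizontal distance between rod and stand below 0.014 m and contact force between the fingers and rod above 0.5 N), for 0.05 s.
At the end, for the whole second after the job is handed in: Section upright (0.1 rad) on the upper board, centre 74 to 85 mm above the bench and within 21 mm of the stand's axis; rod at rest through section and both boards, foot under 6 mm above the bench and within 14 mm of the axis, leaning at most 0.27 rad (z of section_mid in the frame of stand between 0.074 and 0.085 m and horizontal distance between section_mid and stand below 0.021 m and angle between section_mid's own z axis and vertical below 0.1 rad and height (world z) of rod below 0.006 m and horizontal distance between rod and stand below 0.014 m and angle between rod's own z axis and vertical below 0.27 rad and linear speed of rod below 0.02 m/s); the robot touches nothing.
It also fails if it takes over 64 s, if anything falls off the work surface, if the arm or the gripper's body presses on something with over 40 N, if the wrist force passes 120 N, or if a joint passes its speed limit or range.

## Working session

There is one attempt and no reset: what is moved stays moved. The work goes in short steps, Python scripts to look and compute and a tool call to move; the robot and the scene stay as the last step left them, time stands still between calls to the robot, and variables do not carry over. Pictures are saved under pics/ and viewed, and the job is handed in when it is done.

Besides the shell and the picture viewer there is one more tool, called after "Emit:" by a JSON object that holds its "op" and its "data". apply_moves: Moves the arm, as the interface text tells. Its arguments: {"type":"object","properties":{"commands":{"type":"array","items":{"type":"object","properties":{"dx":{"type":"number"},"dy":{"type":"number"},"dz":{"type":"number"},"spin":{"type":"number"},"hand":{"type":"number"}}}},"grip_force":{"type":"number"}},"required":["commands"]}

```bash
mkdir -p pics; cat > h.py <<'E'
import numpy as np, cv2
from station import status, viewer, arm
def save(n,f):
    im=viewer.grab_frame(n); cv2.imwrite(f'pics/{f}.png',im[:,:,::-1]); return im
E
python3 - <<'E'
from h import *
s=status.get_state(); print(s)
for n in ['side','top','wrist']:
    print(n,viewer.camera_info(n)); save(n,n+'0')
E
```

```text
{'t': 0.0, 'q': array([-1.05188864e+00,  3.59388311e-01,  1.10855660e-02, -3.35526298e-04,
       -1.22411994e+00, -2.88112985e-01]), 'qd': array([-0.00154966,  0.00069372, -0.00100292,  0.00056853,  0.00017046,
       -0.00110022]), 'joint_efforts': array([ 7.72927215e-04, -5.82726574e+01,  2.93059230e+01,  6.99738085e+00,
        6.92600326e-03, -1.44515402e-04]), 'eef_pos': array([ 0.15437052, -0.65691738,  0.40373579]), 'ee_rot': array([1.66737121, 1.56913965, 1.89805166]), 'force': array([-1.23666072,  0.00413437,  0.82120053]), 'moment': array([-0.05876362, -0.03331267, -0.07741662]), 'width': 0.08758486710635377}
side {'fx': 442.5516309064712, 'fy': 442.5516309064712, 'cx': 257.02117386537947, 'cy': 194.08443909454834, 'eye': array([0.07607603, 0.71892325, 0.61662549]), 'attitude': array([ 1.06174161, -0.00801579, -2.5279391 ])}
top {'fx': 443.8522196146361, 'fy': 443.8522196146361, 'cx': 252.1199131184212, 'cy': 190.22767838167576, 'eye': array([ 0.53549585, -0.00599791,  1.1117882 ]), 'attitude': array([ 0.04930099, -0.01054288, -1.59175616])}
wrist {'fx': 297.3186396354542, 'fy': 297.3186396354542, 'cx': 257.11755286695825, 'cy': 193.01258092223827, 'T_tool_cam': array([[ 3.43390615e-04,  2.78691051e-01, -9.60380747e-01,
         2.07657896e-02],
       [ 9.99999588e-01, -9.02963076e-04,  9.55274716e-05,
        -7.25573451e-04],
       [-8.40565702e-04, -9.60380384e-01, -2.78691247e-01,
        -7.51930252e-02],
       [ 0.00000000e+00,  0.00000000e+00,  0.00000000e+00,
         1.00000000e+00]])}
```

View pics/side0.png

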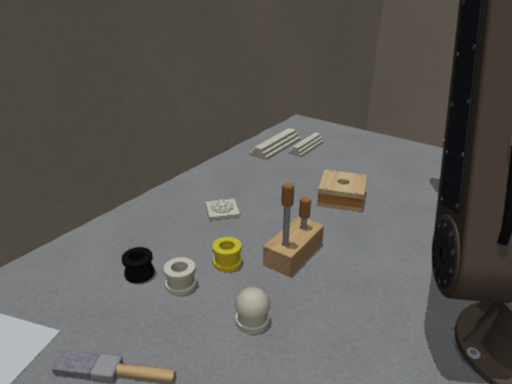

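View pics/top0.png

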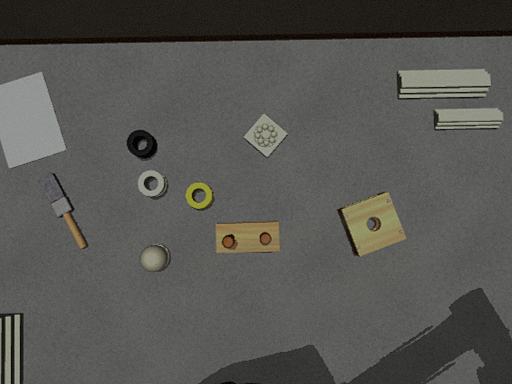

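View pics/wrist0.png

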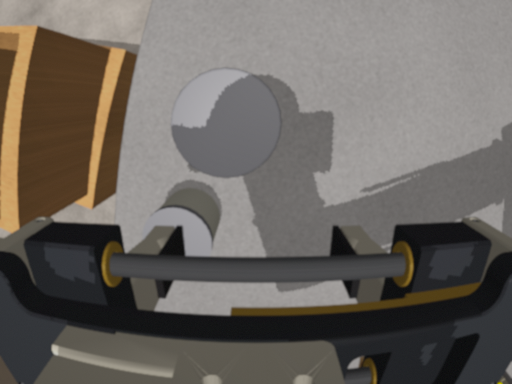

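Candidates for the section (top picture): white ring at (152,183), black look-alike at (141,144), yellow look-alike at (199,195), domed finial at (155,258). The description fits the white ring with a through hole. For the rod there are the handles at (229,242) and (265,239). In the side view the left one, (287,195), stands taller, so that's the longer. I'll check both in close crops.

```bash
python3 - <<'E'
import cv2,numpy as np
t=cv2.imread('pics/top0.png'); s=cv2.imread('pics/side0.png')
a=cv2.resize(t[130:280,120:290],None,fx=4,fy=4,interpolation=cv2.INTER_CUBIC)[:600,:680]
cv2.imwrite('pics/c1.png',a)
cv2.imwrite('pics/c2.png',cv2.resize(t[180:265,330:415],None,fx=6,fy=6,interpolation=cv2.INTER_CUBIC))
cv2.imwrite('pics/c3.png',cv2.resize(s[160:320,110:380],None,fx=2.9,fy=2.9,interpolation=cv2.INTER_CUBIC))
E
```

```text
(no output)
```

View pics/c1.png

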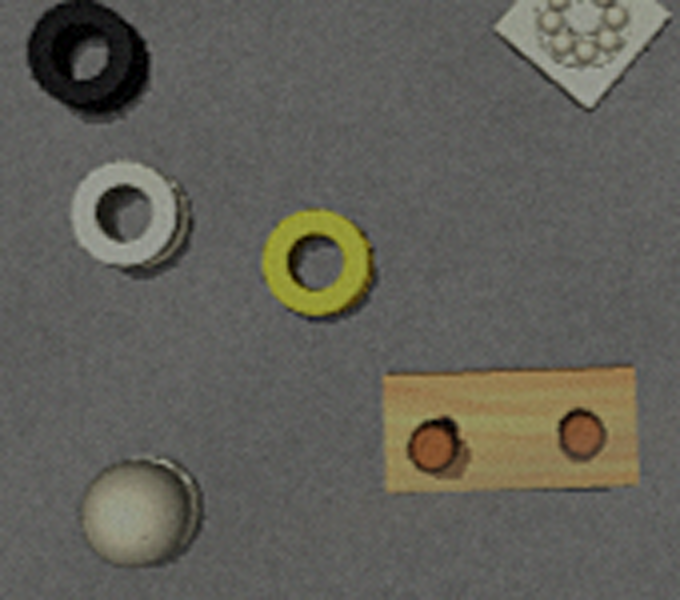

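View pics/c2.png

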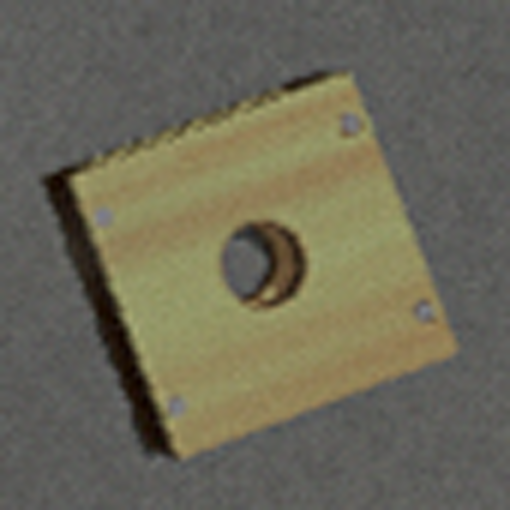

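View pics/c3.png

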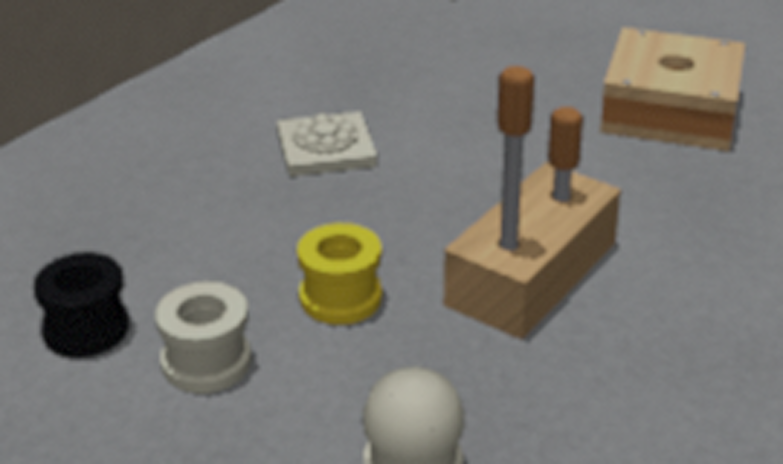

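The crops confirm the choice. The white spool with a hole is at c1 (124,213), and the long rod's handle top is at c1 (433,446). The stand hole is at c2 (263,264). Next I'll locate them.

```bash
cat >> h.py <<'E'
from scipy.spatial.transform import Rotation as Ro
def ray(n,u,v,info=None):
    c=viewer.camera_info(n)
    R=Ro.from_euler('xyz',c['attitude']).as_matrix()
    d=R@np.array([(u-c['cx'])/c['fx'],-(v-c['cy'])/c['fy'],-1]); return c['eye'],d
def atz(n,u,v,z):
    e,d=ray(n,u,v); return e+d*(z-e[2])/d[2]
def proj(n,p):
    c=viewer.camera_info(n);R=Ro.from_euler('xyz',c['attitude']).as_matrix()
    q=R.T@(np.asarray(p)-c['eye']); return c['cx']+c['fx']*q[0]/-q[2], c['cy']-c['fy']*q[1]/-q[2]
def wray(u,v,s):
    c=viewer.camera_info('wrist');T=c['T_tool_cam']
    x,y=(u-c['cx']),(v-c['cy']);r=np.hypot(x,y);th=r/c['fx']
    d=np.array([np.sin(th)*x/r,-np.sin(th)*y/r,-np.cos(th)])
    R=Ro.from_euler('xyz',s['ee_rot']).as_matrix()
    return s['eef_pos']+R@T[:3,3],R@T[:3,:3]@d
def wproj(p,s):
    c=viewer.camera_info('wrist');T=c['T_tool_cam'];R=Ro.from_euler('xyz',s['ee_rot']).as_matrix()
    q=T[:3,:3].T@(R.T@(np.asarray(p)-s['eef_pos'])-T[:3,3])
    a=np.array([q[0],-q[1]]);th=np.arctan2(np.hypot(*a),-q[2]);a=a/np.hypot(*a)*th*c['fx']
    return c['cx']+a[0],c['cy']+a[1]
E
python3 - <<'E'
from h import *
print(Ro.from_euler('xyz',status.get_state()['ee_rot']).as_matrix().round(3))
o=lambda a,b,k,x,y:((a+.5)/k-.5+x,(b+.5)/k-.5+y)
L={'white':(o(124,213,4,120,130),o(202,311,2.9,110,160),.05),
'yellow':(o(317,263,4,120,130),o(340,248,2.9,110,160),.05),
'rod':(o(433,446,4,120,130),o(516,75,2.9,110,160),.198),
'short':(o(582,433,4,120,130),o(566,115,2.9,110,160),.128),
'black':(o(82,53,4,120,130),o(80,280,2.9,110,160),.05),
'finial':(o(133,513,4,120,130),o(414,415,2.9,110,160),.04),
'stand':(o(263,264,6,330,180),o(677,62,2.9,110,160),.054)}
for k,(a,b,z) in L.items(): print(k,atz('top',*a,z).round(4),atz('side',*b,z).round(4))
for c in [(72,177),(350,75),(457,350),(182,458)]: print(atz('top',*o(*c,6,330,180),.054).round(4))
for c in [(385,375),(633,367),(639,485),(387,492)]: print(atz('top',*o(*c,4,120,130),.053).round(4))
E
```

```text
[[-0.    -0.229  0.974]
 [ 0.001  0.974  0.229]
 [-1.     0.001 -0.   ]]
white [0.6102 0.224  0.05  ] [0.6101 0.226  0.05  ]
yellow [0.5779 0.1093 0.05  ] [0.5787 0.1112 0.05  ]
rod [0.477  0.0353 0.198 ] [0.4758 0.0387 0.198 ]
short [ 0.4779 -0.0439  0.128 ] [ 0.4773 -0.042   0.128 ]
black [0.707  0.2482 0.05  ] [0.7062 0.2515 0.05  ]
finial [0.4309 0.2226 0.04  ] [0.4357 0.2151 0.04  ]
stand [ 0.5019 -0.3057  0.054 ] [ 0.5029 -0.3081  0.054 ]
[ 0.538  -0.2308  0.054 ]
[ 0.5764 -0.3431  0.054 ]
[ 0.4662 -0.3818  0.054 ]
[ 0.426  -0.2709  0.054 ]
[0.5104 0.0696 0.053 ]
[ 0.512 -0.078  0.053]
[ 0.4421 -0.0799  0.053 ]
[0.4412 0.0696 0.053 ]
```

Emit:
{"op": "apply_moves", "data": {"commands": [{"dx": 50,"dy": 30,"dz": 0,"spin": 2,"hand": 0},{"dx": 50,"dy": 35,"spin": 2,"hand": 0},{"dx": 48,"dy": 38,"spin": 2,"hand": 0},{"dx": 45,"dy": 42,"spin": 2,"hand": 0},{"dx": 40,"dy": 45,"spin": 2,"hand": 0}]}}

```text
invalid input at $.commands[1]: expected keys dx, dy, dz, spin, hand
```

Emit:
{"op": "apply_moves", "data": {"commands": [{"dx": 40,"dy": 45,"spin": 2,"hand": 0},{"dx": 35,"dy": 50,"spin": 2,"hand": 0},{"dx": 30,"dy": 53,"spin": 1,"hand": 0},{"dx": 20,"dy": 58,"hand": 0},{"dx": 20,"dy": 58,"hand": 0}]}}

```text
invalid input at $.commands[0]: expected keys dx, dy, dz, spin, hand
```

Emit:
{"op": "apply_moves", "data": {"commands": [{"dx": 15,"dy": 60,"hand": 0},{"dx": 15,"dy": 60,"hand": 0},{"dx": 10,"dy": 60,"hand": 0},{"dx": 10,"dy": 60,"hand": 0},{"dx": 10,"dy": 60,"hand": 0}]}}

```text
invalid input at $.commands[0]: expected keys dx, dy, dz, spin, hand
```

Emit:
{"op": "apply_moves", "data": {"commands": [{"dx": 50,"dy": 30,"dz": 0,"spin": 2,"hand": 0},{"dx": 50,"dy": 35,"dz": 0,"spin": 2,"hand": 0},{"dx": 48,"dy": 38,"dz": 0,"spin": 2,"hand": 0},{"dx": 45,"dy": 42,"dz": 0,"spin": 2,"hand": 0},{"dx": 40,"dy": 45,"dz": 0,"spin": 2,"hand": 0}]}}

```text
t: 0.78
eef_pos: [0.3888, -0.4656, 0.4043]
ee_rot: [2.01, 1.57, 2.416]
force: [0.9, -0.5, 0.2]
width: 0.088
```

Emit:
{"op": "apply_moves", "data": {"commands": [{"dx": 40,"dy": 45,"dz": 0,"spin": 2,"hand": 0},{"dx": 35,"dy": 50,"dz": 0,"spin": 2,"hand": 0},{"dx": 30,"dy": 53,"dz": 0,"spin": 1,"hand": 0},{"dx": 20,"dy": 58,"dz": 0,"spin": 0,"hand": 0},{"dx": 20,"dy": 58,"dz": 0,"spin": 0,"hand": 0}]}}

```text
t: 1.4
eef_pos: [0.5328, -0.2011, 0.4045]
ee_rot: [2.522, 1.571, 3.015]
force: [1.0, 0.5, -0.1]
width: 0.0877
```

Emit:
{"op": "apply_moves", "data": {"commands": [{"dx": 15,"dy": 60,"dz": 0,"spin": 0,"hand": 0},{"dx": 15,"dy": 60,"dz": 0,"spin": 0,"hand": 0},{"dx": 10,"dy": 60,"dz": 0,"spin": 0,"hand": 0},{"dx": 10,"dy": 60,"dz": 0,"spin": 0,"hand": 0},{"dx": 10,"dy": 60,"dz": 0,"spin": 0,"hand": 0}]}}

```text
t: 2.02
eef_pos: [0.5923, 0.0989, 0.4046]
ee_rot: [1.853, 1.571, 2.346]
force: [1.8, -0.8, 0.1]
width: 0.0876
```

Emit:
{"op": "apply_moves", "data": {"commands": [{"dx": 6,"dy": 42,"dz": 0,"spin": 0,"hand": 0},{"dx": 6,"dy": 42,"dz": 0,"spin": 0,"hand": 0},{"dx": 6,"dy": 41,"dz": 0,"spin": 0,"hand": 0},{"dx": 0,"dy": 0,"dz": -40,"spin": 0,"hand": 0},{"dx": 0,"dy": 0,"dz": -40,"spin": 0,"hand": 0}]}}

```text
t: 2.65
eef_pos: [0.6102, 0.2227, 0.3235]
ee_rot: [0.599, 1.57, 1.093]
force: [-0.8, 0.5, -0.2]
width: 0.0877
```

```bash
python3 - <<'E'
from h import *
s=status.get_state(); im=save('wrist','w1'); print(s['eef_pos'],s['width'],Ro.from_euler('xyz',s['ee_rot']).as_matrix().round(3))
for z in (.05,0): print(wproj([.610,.2245,z],s))
E
```

```text
[0.61017443 0.22271929 0.32353662] 0.08767248214834124 [[ 0.    -0.474  0.881]
 [ 0.     0.881  0.474]
 [-1.     0.     0.   ]]
(np.float64(259.7143582049213), np.float64(195.86033660786066))
(np.float64(259.3335941576917), np.float64(182.1331437197729))
```

View pics/w1.png

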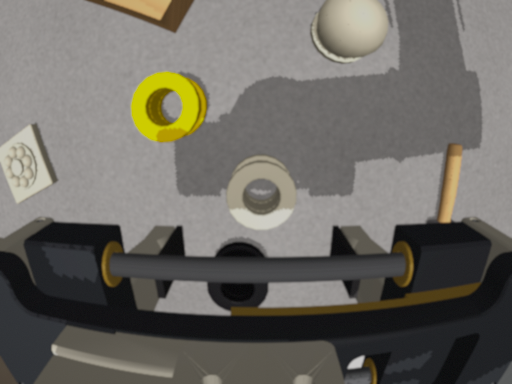

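The wrist view shows the white section's rim centre at about (261,195) against a predicted (259.7,195.9). It lies between the fingers, with the black look-alike at (238,275) clear of them. I'll descend and grip.

Emit:
{"op": "apply_moves", "data": {"commands": [{"dx": -1,"dy": 2,"dz": -37,"spin": 0,"hand": 0},{"dx": 0,"dy": 0,"dz": -35,"spin": 0,"hand": 0},{"dx": 0,"dy": 0,"dz": -30,"spin": 0,"hand": 0},{"dx": 0,"dy": 0,"dz": -25,"spin": 0,"hand": 0},{"dx": 0,"dy": 0,"dz": -10,"spin": 0,"hand": 0}]}}

```text
t: 3.32
eef_pos: [0.6092, 0.2236, 0.1866]
ee_rot: [-2.993, 1.569, -2.501]
force: [-0.1, 0.2, 0.7]
width: 0.0874
```

Emit:
{"op": "apply_moves", "data": {"commands": [{"dx": 0,"dy": 0,"dz": 0,"spin": 0,"hand": 0},{"dx": 0,"dy": 0,"dz": 0,"spin": 0,"hand": 0.2},{"dx": 0,"dy": 0,"dz": 0,"spin": 0,"hand": 0.4},{"dx": 0,"dy": 0,"dz": 0,"spin": 0,"hand": 0.5},{"dx": 0,"dy": 0,"dz": 0,"spin": 0,"hand": 0.5}], "grip_force": 12}}

```text
t: 3.95
eef_pos: [0.6096, 0.2242, 0.1885]
ee_rot: [0.08, 1.569, 0.573]
force: [-1.7, 0.0, 4.4]
width: 0.0635
```

Emit:
{"op": "apply_moves", "data": {"commands": [{"dx": 0,"dy": 0,"dz": 0,"spin": 0,"hand": 0.6},{"dx": 0,"dy": 0,"dz": 10,"spin": 0,"hand": 0.6},{"dx": 0,"dy": 0,"dz": 20,"spin": 0,"hand": 0.6},{"dx": 0,"dy": 0,"dz": 30,"spin": 0,"hand": 0.6},{"dx": 0,"dy": 0,"dz": 0,"spin": 0,"hand": 0.6}], "grip_force": 15}}

```text
t: 4.58
eef_pos: [0.6101, 0.2242, 0.2505]
ee_rot: [0.042, 1.567, 0.535]
force: [-0.2, 0.3, -1.4]
width: 0.0636
```

```bash
python3 - <<'E'
from h import *
s=status.get_state(); im=save('wrist','w2'); print(s['eef_pos'],s['width'],s['force'])
im=save('side','s2')
cv2.imwrite('pics/s2c.png',cv2.resize(im[180:320,100:300,::-1],None,fx=3.5,fy=3.5,interpolation=cv2.INTER_CUBIC))
E
```

```text
[0.610101   0.22424098 0.2504857 ] 0.06363091517991921 [-0.23280487  0.33386757 -1.41462622]
```

View pics/w2.png

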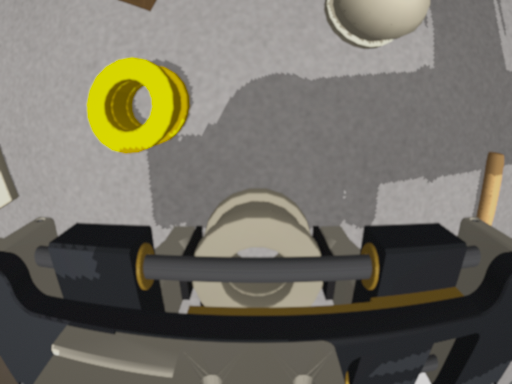

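View pics/s2c.png

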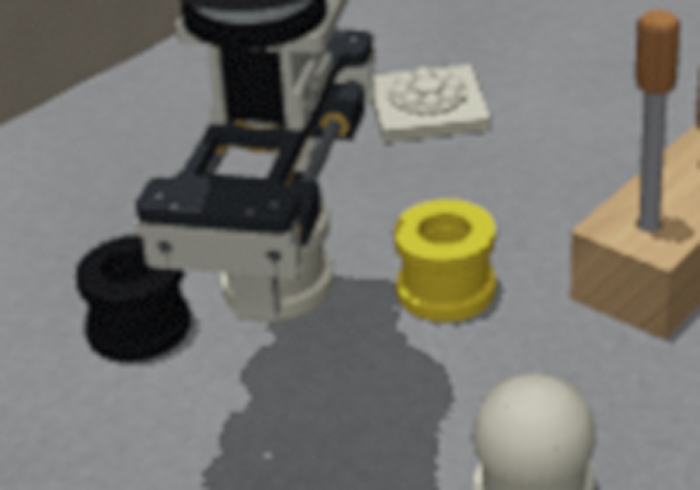

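The section is held (width 63.6 mm, 1.4 N), upright in the crop at (275,270). I'll carry it high around the rack to the stand.

Emit:
{"op": "apply_moves", "data": {"commands": [{"dx": 0,"dy": 0,"dz": 40,"spin": 0,"hand": 0.6},{"dx": 0,"dy": -15,"dz": 50,"spin": 0,"hand": 0.6},{"dx": 0,"dy": -30,"dz": 45,"spin": 0,"hand": 0.6},{"dx": 0,"dy": -40,"dz": 35,"spin": 0,"hand": 0.6},{"dx": 0,"dy": -50,"dz": 10,"spin": 0,"hand": 0.6}]}}

```text
t: 5.3
eef_pos: [0.6095, 0.0882, 0.4293]
ee_rot: [-0.121, 1.569, 0.373]
force: [0.9, -0.5, -2.5]
width: 0.0638
```

Emit:
{"op": "apply_moves", "data": {"commands": [{"dx": 0,"dy": -50,"dz": 0,"spin": 0,"hand": 0.6},{"dx": 0,"dy": -50,"dz": 0,"spin": 0,"hand": 0.6},{"dx": -10,"dy": -50,"dz": 0,"spin": 0,"hand": 0.6},{"dx": -10,"dy": -50,"dz": 0,"spin": 0,"hand": 0.6},{"dx": -20,"dy": -50,"dz": 0,"spin": 0,"hand": 0.6}]}}

```text
t: 5.92
eef_pos: [0.5689, -0.1626, 0.426]
ee_rot: [2.567, 1.568, 3.059]
force: [0.0, -1.1, -1.2]
width: 0.0637
```

Emit:
{"op": "apply_moves", "data": {"commands": [{"dx": -20,"dy": -50,"dz": -10,"spin": 0,"hand": 0.6},{"dx": -20,"dy": -40,"dz": -20,"spin": 0,"hand": 0.6},{"dx": -18,"dy": -36,"dz": -40,"spin": 0,"hand": 0.6},{"dx": -10,"dy": -20,"dz": -30,"spin": 0,"hand": 0.6},{"dx": 0,"dy": 0,"dz": 0,"spin": 0,"hand": 0.6}]}}

```text
t: 6.55
eef_pos: [0.4994, -0.3079, 0.3239]
ee_rot: [2.323, 1.563, 2.813]
force: [-0.1, 0.2, -1.2]
width: 0.0635
```

```bash
python3 - <<'E'
from h import *
s=status.get_state(); im=save('wrist','w3'); print(s['eef_pos'],s['width'],s['force'],Ro.from_euler('xyz',s['ee_rot']).as_matrix().round(3))
im=save('side','s3')
cv2.imwrite('pics/s3c.png',cv2.resize(im[80:240,260:460,::-1],None,fx=3.5,fy=3.5,interpolation=cv2.INTER_CUBIC))
for z in (.054,): print(wproj([.502,-.3065,z],s))
E
```

```text
[ 0.49935013 -0.30791265  0.32385147] 0.0635251432203749 [-0.14164247  0.17222398 -1.1719278 ] [[-0.007 -0.47   0.882]
 [ 0.002  0.882  0.47 ]
 [-1.     0.005 -0.005]]
(np.float64(256.271279083828), np.float64(201.20852321484122))
```

View pics/w3.png

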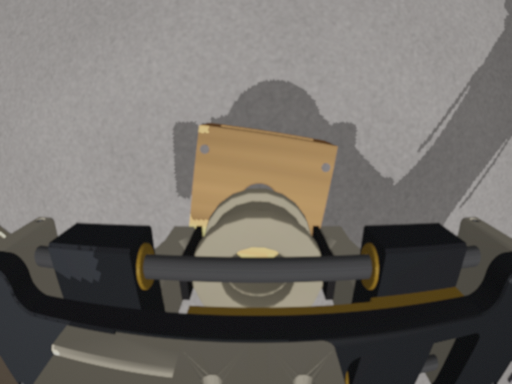

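View pics/s3c.png

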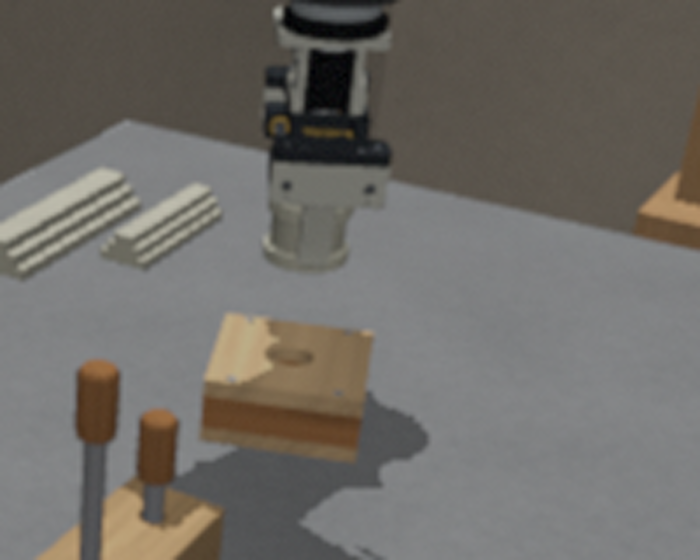

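```bash
python3 - <<'E'
from h import *
s=status.get_state(); 
o=lambda a,b,k,x,y:((a+.5)/k-.5+x,(b+.5)/k-.5+y)
for p,w in (((425,311),(205,149)),((176,405),(325,168))):
    a=atz('top',*o(*p,6,330,180),.054); e,d=wray(*w,s); print(a,e+d*(.054-e[2])/d[2])
# side
for p in ((231,379),(372,332),(290,354)): print(atz('side',*o(*p,3.5,260,80),.054))
E
```

```text
[ 0.48193955 -0.36962599  0.054     ] [ 0.4860021  -0.36708634  0.054     ]
[ 0.4469622  -0.26924881  0.054     ] [ 0.45108357 -0.26699853  0.054     ]
[ 0.52345761 -0.24371635  0.054     ]
[ 0.46793875 -0.383475    0.054     ]
[ 0.50500887 -0.30852529  0.054     ]
```

Emit:
{"op": "apply_moves", "data": {"commands": [{"dx": 4,"dy": 2,"dz": -10,"spin": 0,"hand": 0.6},{"dx": 0,"dy": 0,"dz": -25,"spin": 0,"hand": 0.6},{"dx": 0,"dy": 0,"dz": -20,"spin": 0,"hand": 0.6},{"dx": 0,"dy": 0,"dz": -15,"spin": 0,"hand": 0.6},{"dx": 0,"dy": 0,"dz": 0,"spin": 0,"hand": 0.6}]}}

```text
t: 7.28
eef_pos: [0.5055, -0.3045, 0.2568]
ee_rot: [2.359, 1.569, 2.853]
force: [1.1, 0.2, -1.2]
width: 0.0636
```

Emit:
{"op": "apply_moves", "data": {"commands": [{"dx": 0,"dy": 0,"dz": -2,"spin": 0,"hand": 0.6},{"dx": 0,"dy": 0,"dz": -2,"spin": 0,"hand": 0.6},{"dx": 0,"dy": 0,"dz": -2,"spin": 0,"hand": 0.6},{"dx": 0,"dy": 0,"dz": 0,"spin": 0,"hand": 0.6},{"dx": 0,"dy": 0,"dz": 0,"spin": 0,"hand": 0.6}]}}

```text
t: 7.9
eef_pos: [0.5054, -0.3052, 0.2518]
ee_rot: [-0.865, 1.571, -0.373]
force: [0.1, -0.0, -1.5]
width: 0.0638
```

Emit:
{"op": "apply_moves", "data": {"commands": [{"dx": 0,"dy": 0,"dz": -3,"spin": 0,"hand": 0.6},{"dx": 0,"dy": 0,"dz": -2,"spin": 0,"hand": 0.6},{"dx": 0,"dy": 0,"dz": -2,"spin": 0,"hand": 0.6},{"dx": 0,"dy": 0,"dz": 0,"spin": 0,"hand": 0.6},{"dx": 0,"dy": 0,"dz": 0,"spin": 0,"hand": 0.6}]}}

```text
t: 8.52
eef_pos: [0.5054, -0.3051, 0.2447]
ee_rot: [2.923, 1.571, -2.867]
force: [0.7, 0.5, -1.5]
width: 0.0635
```

```bash
python3 - <<'E'
from h import *
s=status.get_state(); print(s['eef_pos'],s['force'])
im=save('side','s4')
cv2.imwrite('pics/s4c.png',cv2.resize(im[100:220,290:420,::-1],None,fx=4.5,fy=4.5,interpolation=cv2.INTER_CUBIC))
E
```

```text
[ 0.50541432 -0.30509455  0.24466796] [ 0.69554256  0.52638244 -1.54165753]
```

View pics/s4c.png

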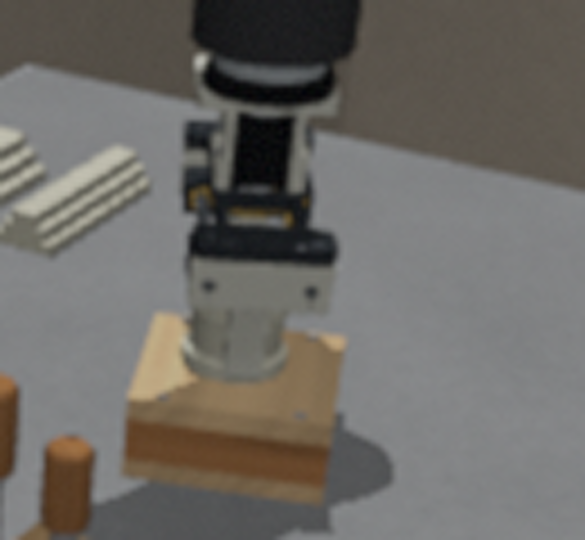

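Still hanging just above the board, since the force is unchanged. Lower in millimetres.

Emit:
{"op": "apply_moves", "data": {"commands": [{"dx": 0,"dy": 0,"dz": -1,"spin": 0,"hand": 0.6},{"dx": 0,"dy": 0,"dz": -1,"spin": 0,"hand": 0.6},{"dx": 0,"dy": 0,"dz": -1,"spin": 0,"hand": 0.6},{"dx": 0,"dy": 0,"dz": 0,"spin": 0,"hand": 0.6},{"dx": 0,"dy": 0,"dz": 0,"spin": 0,"hand": 0.6}]}}

```text
t: 9.2
eef_pos: [0.5053, -0.3051, 0.2425]
ee_rot: [-1.233, 1.57, -0.741]
force: [-2.8, 1.2, 6.0]
width: 0.0641
```

Emit:
{"op": "apply_moves", "data": {"commands": [{"dx": 0,"dy": 0,"dz": 0,"spin": 0,"hand": 0.25},{"dx": 0,"dy": 0,"dz": 0,"spin": 0,"hand": 0.2},{"dx": 0,"dy": 0,"dz": 0,"spin": 0,"hand": 0.1},{"dx": 0,"dy": 0,"dz": 0,"spin": 0,"hand": 0},{"dx": 0,"dy": 0,"dz": 0,"spin": 0,"hand": 0}]}}

```text
t: 9.82
eef_pos: [0.5054, -0.3051, 0.2415]
ee_rot: [2.472, 1.571, 2.965]
force: [0.3, 1.1, -0.1]
width: 0.0871
```

Emit:
{"op": "apply_moves", "data": {"commands": [{"dx": 0,"dy": 0,"dz": 10,"spin": 0,"hand": 0},{"dx": 0,"dy": 0,"dz": 35,"spin": 0,"hand": 0},{"dx": 0,"dy": 0,"dz": 50,"spin": 0,"hand": 0},{"dx": 0,"dy": 0,"dz": 50,"spin": 0,"hand": 0},{"dx": 0,"dy": 0,"dz": 20,"spin": 0,"hand": 0}]}}

```text
t: 10.45
eef_pos: [0.5056, -0.3053, 0.4112]
ee_rot: [-0.859, 1.565, -0.366]
force: [-0.8, -0.5, -1.1]
width: 0.0877
```

```bash
python3 - <<'E'
from h import *
s=status.get_state(); im=save('wrist','w5'); print(s['eef_pos'],s['width'],s['force'])
im=save('side','s5')
cv2.imwrite('pics/s5c.png',cv2.resize(im[100:220,290:420,::-1],None,fx=4.5,fy=4.5,interpolation=cv2.INTER_CUBIC))
print(wproj([.504,-.306,.104],s),wproj([.504,-.306,.054],s),proj('side',[.504,-.306,.104]))
E
```

```text
[ 0.50558232 -0.30532556  0.41124492] 0.08771577906366713 [-0.8260523  -0.53664739 -1.10657471]
(np.float64(259.3776985398708), np.float64(182.78256971887592)) (np.float64(259.2780320861786), np.float64(172.02408077655713)) (np.float64(344.3197362546111), np.float64(164.83116898002964))
```

View pics/s5c.png

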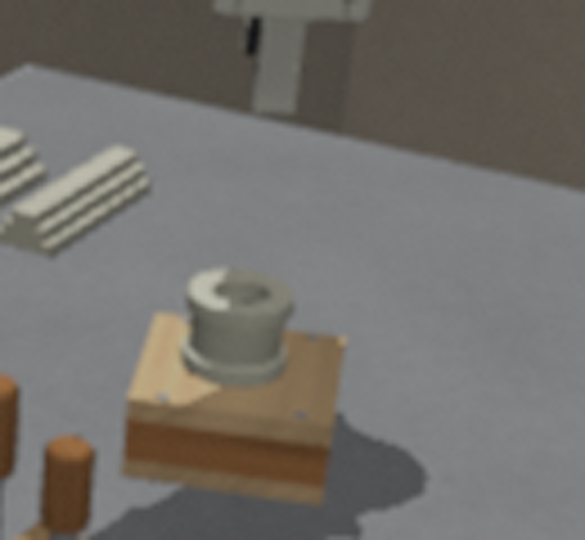

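View pics/w5.png

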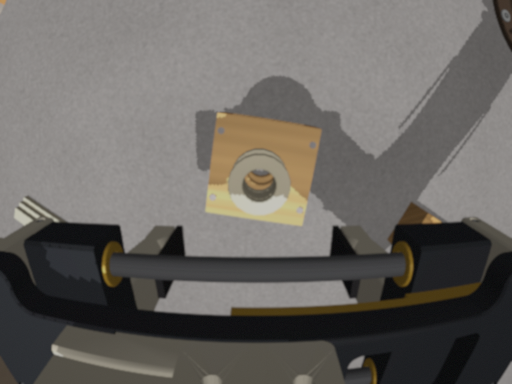

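```bash
python3 - <<'E'
import cv2
im=cv2.imread('pics/w5.png')
cv2.imwrite('pics/w5c.png',cv2.resize(im[105:230,195:330],None,fx=4.5,fy=4.5,interpolation=cv2.INTER_CUBIC))
E
```

```text
(no output)
```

View pics/w5c.png

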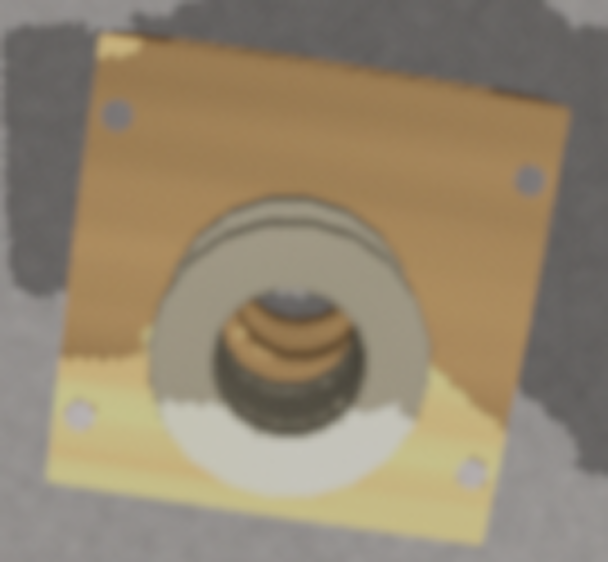

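```bash
python3 - <<'E'
from h import *
s=status.get_state()
R=Ro.from_euler('xyz',s['ee_rot']).as_matrix(); print(R.round(4))
for w,z in (((261.1,170.3),.054),((258.9,184.3),.104)):
    e,d=wray(*w,s); print((e+d*(z-e[2])/d[2]).round(4))
e,d=ray('side',290+240.5/4.5-.5,100+290.5/4.5-.5); print(e+d*(.104-e[2])/d[2])
E
```

```text
[[ 0.0057 -0.4732  0.8809]
 [-0.002   0.8809  0.4732]
 [-1.     -0.0045  0.0041]]
[ 0.5013 -0.3052  0.054 ]
[ 0.5056 -0.3057  0.104 ]
[ 0.5091669  -0.30829744  0.104     ]
```

Section is upright on the stand, about 4 mm off the stand's axis. I'll go to the long rod next.

Emit:
{"op": "apply_moves", "data": {"commands": [{"dx": 0,"dy": 30,"dz": 5,"spin": 0,"hand": 0},{"dx": 0,"dy": 50,"dz": 5,"spin": 0,"hand": 0},{"dx": 0,"dy": 50,"dz": 0,"spin": 0,"hand": 0},{"dx": 0,"dy": 50,"dz": 0,"spin": 0,"hand": 0},{"dx": -5,"dy": 50,"dz": 0,"spin": 0,"hand": 0}]}}

```text
t: 11.18
eef_pos: [0.5, -0.0736, 0.4161]
ee_rot: [2.689, 1.57, -3.101]
force: [0.8, 0.1, 0.8]
width: 0.0877
```

Emit:
{"op": "apply_moves", "data": {"commands": [{"dx": -8,"dy": 50,"dz": 0,"spin": 0,"hand": 0},{"dx": -8,"dy": 40,"dz": 0,"spin": 0,"hand": 0},{"dx": -8,"dy": 22,"dz": 0,"spin": 0,"hand": 0},{"dx": 0,"dy": 0,"dz": 0,"spin": 0,"hand": 0},{"dx": 0,"dy": 0,"dz": 0,"spin": 0,"hand": 0}]}}

```text
t: 11.8
eef_pos: [0.4763, 0.0367, 0.4164]
ee_rot: [-3.111, 1.57, -2.618]
force: [-0.5, 0.2, 0.8]
width: 0.0875
```

```bash
python3 - <<'E'
from h import *
s=status.get_state(); im=save('wrist','w6'); print(s['eef_pos'],s['width'],s['force'],Ro.from_euler('xyz',s['ee_rot']).as_matrix().round(3))
print(wproj([.4765,.0365,.198],s),wproj([.4765,.0365,.053],s),wproj([.4776,-.043,.128],s))
E
```

```text
[0.47630102 0.03667283 0.41638507] 0.08753088310626322 [-0.50008727  0.20814129  0.76862547] [[-0.001 -0.473  0.881]
 [-0.     0.881  0.473]
 [-1.    -0.    -0.001]]
(np.float64(257.7464344142896), np.float64(217.71030057176264)) (np.float64(257.58308423907596), np.float64(173.72126444936796)) (np.float64(181.56752250334245), np.float64(152.89638414264022))
```

View pics/w6.png

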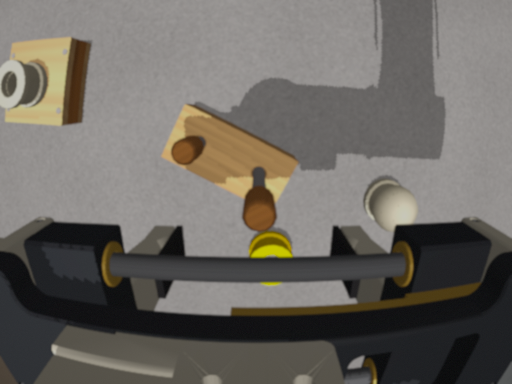

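The handle top is at about (259,217), predicted (258,218), and the short rod at (185,150) is clear. I'll descend and grip the handle.

Emit:
{"op": "apply_moves", "data": {"commands": [{"dx": 0,"dy": 0.5,"dz": -30,"spin": 0,"hand": 0},{"dx": 0,"dy": 0,"dz": -30,"spin": 0,"hand": 0},{"dx": 0,"dy": 0,"dz": -22,"spin": 0,"hand": 0},{"dx": 0,"dy": 0,"dz": 0,"spin": 0,"hand": 0.3},{"dx": 0,"dy": 0,"dz": 0,"spin": 0,"hand": 0.5}], "grip_force": 20}}

```text
t: 12.48
eef_pos: [0.4769, 0.037, 0.3354]
ee_rot: [-0.558, 1.57, -0.067]
force: [-0.6, -0.7, -0.2]
width: 0.0732
```

Emit:
{"op": "apply_moves", "data": {"commands": [{"dx": 0,"dy": 0,"dz": 0,"spin": 0,"hand": 0.6},{"dx": 0,"dy": 0,"dz": 0,"spin": 0,"hand": 0.7},{"dx": 0,"dy": 0,"dz": 0,"spin": 0,"hand": 0.8},{"dx": 0,"dy": 0,"dz": 0,"spin": 0,"hand": 0.9},{"dx": 0,"dy": 0,"dz": 0,"spin": 0,"hand": 1}], "grip_force": 20}}

```text
t: 13.1
eef_pos: [0.4764, 0.0375, 0.3347]
ee_rot: [0.39, 1.571, 0.882]
force: [-0.4, -0.2, 0.8]
width: 0.0252
```

Emit:
{"op": "apply_moves", "data": {"commands": [{"dx": 0,"dy": 0,"dz": 10,"spin": 0,"hand": 1},{"dx": 0,"dy": 0,"dz": 25,"spin": 0,"hand": 1},{"dx": 0,"dy": 0,"dz": 30,"spin": 0,"hand": 1},{"dx": 0,"dy": 0,"dz": 30,"spin": 0,"hand": 1},{"dx": 0,"dy": 0,"dz": 25,"spin": 0,"hand": 1}], "grip_force": 35}}

```text
t: 13.72
eef_pos: [0.4762, 0.0373, 0.4564]
ee_rot: [-0.096, 1.57, 0.397]
force: [0.9, 1.0, -1.9]
width: 0.0254
```

Emit:
{"op": "apply_moves", "data": {"commands": [{"dx": 0,"dy": 0,"dz": 15,"spin": 0,"hand": 1},{"dx": 0,"dy": -15,"dz": 0,"spin": 0,"hand": 1},{"dx": 0,"dy": -30,"dz": 0,"spin": 0,"hand": 1},{"dx": 0,"dy": -40,"dz": 0,"spin": 0,"hand": 1},{"dx": 0,"dy": -40,"dz": 0,"spin": 0,"hand": 1}]}}

```text
t: 14.35
eef_pos: [0.4758, -0.0892, 0.4685]
ee_rot: [2.681, 1.569, -3.109]
force: [0.3, -0.1, -0.5]
width: 0.0252
```

```bash
python3 - <<'E'
from h import *
s=status.get_state(); print(s['eef_pos'],s['width'],s['force'])
save('side','s7')
E
```

```text
[ 0.4758411  -0.08919857  0.4685053 ] 0.025158944711877882 [ 0.31093643 -0.118414   -0.48881174]
```

View pics/s7.png

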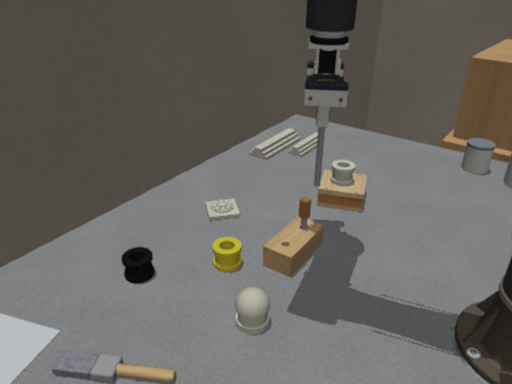

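The rod is out of the rack, held upright with its foot at (318,186). On to the stand.

Emit:
{"op": "apply_moves", "data": {"commands": [{"dx": 2,"dy": -40,"dz": 0,"spin": 0,"hand": 1},{"dx": 6,"dy": -45,"dz": 0,"spin": 0,"hand": 1},{"dx": 8,"dy": -45,"dz": 0,"spin": 0,"hand": 1},{"dx": 6,"dy": -40,"dz": 0,"spin": 0,"hand": 1},{"dx": 4,"dy": -25,"dz": 0,"spin": 0,"hand": 1}]}}

```text
t: 15.02
eef_pos: [0.5019, -0.2849, 0.4679]
ee_rot: [2.382, 1.568, 2.873]
force: [-0.6, 0.3, -1.4]
width: 0.0254
```

Emit:
{"op": "apply_moves", "data": {"commands": [{"dx": 2,"dy": -17,"dz": 0,"spin": 0,"hand": 1},{"dx": 0,"dy": -4,"dz": 0,"spin": 0,"hand": 1},{"dx": 0,"dy": 0,"dz": 0,"spin": 0,"hand": 1},{"dx": 0,"dy": 0,"dz": 0,"spin": 0,"hand": 1},{"dx": 0,"dy": 0,"dz": 0,"spin": 0,"hand": 1}]}}

```text
t: 15.65
eef_pos: [0.5044, -0.3029, 0.47]
ee_rot: [-0.546, 1.57, -0.052]
force: [-0.9, -0.5, -0.8]
width: 0.0252
```

```bash
python3 - <<'E'
from h import *
s=status.get_state(); im=save('wrist','w8');print(s['eef_pos'],s['width'],s['force'])
im=save('side','s8')
cv2.imwrite('pics/s8c.png',cv2.resize(im[80:220,280:420,::-1],None,fx=4.2,fy=4.2,interpolation=cv2.INTER_CUBIC))
im=save('top','t8')
cv2.imwrite('pics/t8c.png',cv2.resize(im[140:290,300:460,::-1],None,fx=4,fy=4,interpolation=cv2.INTER_CUBIC))
p=s['eef_pos']
for z in (.140,.104): print(proj('side',[p[0],p[1],z]),proj('side',[.5055,-.3055,z]),wproj([p[0],p[1],z],s),wproj([.5055,-.3055,z],s))
E
```

```text
[ 0.50436396 -0.30293412  0.46999777] 0.025216813397741934 [-0.87011591 -0.51250024 -0.82258724]
(np.float64(345.10245692370177), np.float64(152.95194034063954)) (np.float64(345.1287362118249), np.float64(152.53439085723414)) (np.float64(257.9239445212772), np.float64(180.01684397206736)) (np.float64(255.30912557718966), np.float64(179.81889929783554))
(np.float64(343.7031558349417), np.float64(165.19090090345762)) (np.float64(343.73185954262715), np.float64(164.754895000528)) (np.float64(257.8739425270613), np.float64(172.84259970273706)) (np.float64(255.51771371831722), np.float64(172.66340785836488))
```

View pics/s8c.png

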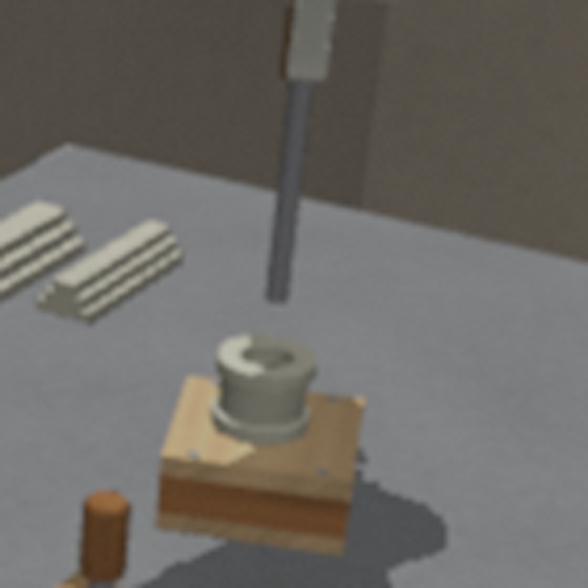

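View pics/w8.png

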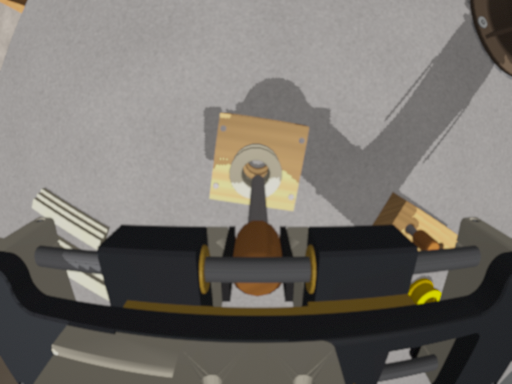

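View pics/t8c.png

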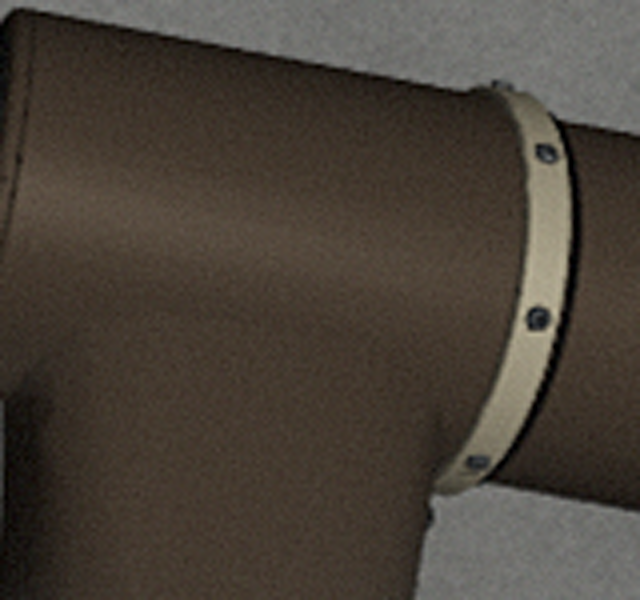

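```bash
python3 - <<'E'
import cv2
im=cv2.imread('pics/w8.png')
cv2.imwrite('pics/w8c.png',cv2.resize(im[105:225,200:320],None,fx=5,fy=5,interpolation=cv2.INTER_CUBIC))
E
```

```text
(no output)
```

View pics/w8c.png

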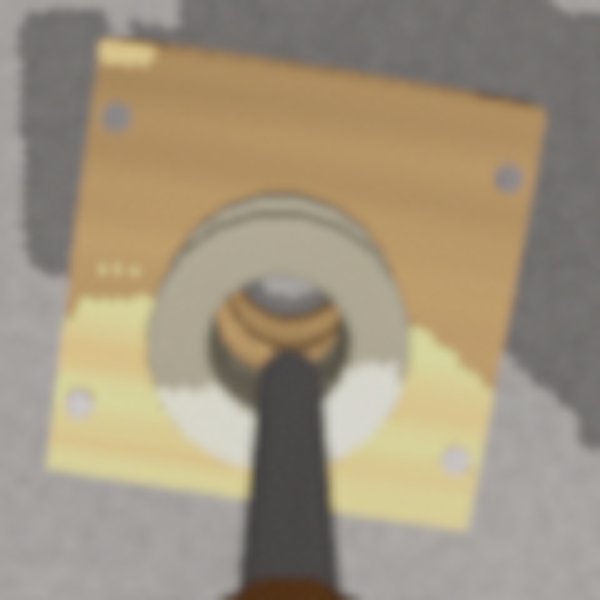

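Wrist crop: the rod foot centre at (290,378) matches its prediction, so the rod hangs vertical. The section hole is about 3 mm to one side and the stand axis about 2.5 mm to the other, so I'll shift 2 mm in -y and lower.

Emit:
{"op": "apply_moves", "data": {"commands": [{"dx": 0,"dy": -2,"dz": -5,"spin": 0,"hand": 1},{"dx": 0,"dy": 0,"dz": -15,"spin": 0,"hand": 1},{"dx": 0,"dy": 0,"dz": -15,"spin": 0,"hand": 1},{"dx": 0,"dy": 0,"dz": -10,"spin": 0,"hand": 1},{"dx": 0,"dy": 0,"dz": 0,"spin": 0,"hand": 1}]}}

```text
t: 16.42
eef_pos: [0.5042, -0.3055, 0.4233]
ee_rot: [2.381, 1.569, 2.873]
force: [0.1, -0.8, -1.3]
width: 0.0251
```

Emit:
{"op": "apply_moves", "data": {"commands": [{"dx": 0,"dy": 0,"dz": -12,"spin": 0,"hand": 1},{"dx": 0,"dy": 0,"dz": -12,"spin": 0,"hand": 1},{"dx": 0,"dy": 0,"dz": -12,"spin": 0,"hand": 1},{"dx": 0,"dy": 0,"dz": -8,"spin": 0,"hand": 1},{"dx": 0,"dy": 0,"dz": 0,"spin": 0,"hand": 1}]}}

```text
t: 17.05
eef_pos: [0.5043, -0.3055, 0.3798]
ee_rot: [2.383, 1.569, 2.876]
force: [-0.7, -0.2, -2.1]
width: 0.0255
```

```bash
python3 - <<'E'
from h import *
s=status.get_state(); im=save('wrist','w9');print(s['eef_pos'],s['width'],s['force'],s['moment'])
cv2.imwrite('pics/w9c.png',cv2.resize(im[105:225,200:320,::-1],None,fx=4,fy=4,interpolation=cv2.INTER_CUBIC))
im=save('side','s9')
cv2.imwrite('pics/s9c.png',cv2.resize(im[80:220,280:420,::-1],None,fx=4,fy=4,interpolation=cv2.INTER_CUBIC))
E
```

```text
[ 0.50428398 -0.30552609  0.37982392] 0.025508032652167105 [-0.73219747 -0.16293931 -2.09813254] [ 0.08072296 -0.00166293  0.02832612]
```

View pics/s9c.png

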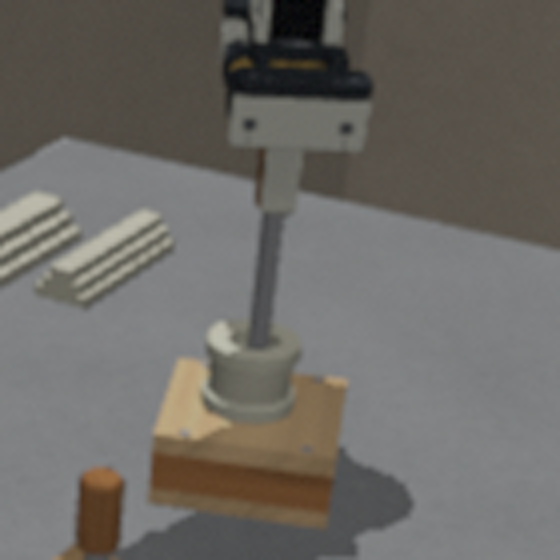

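View pics/w9c.png

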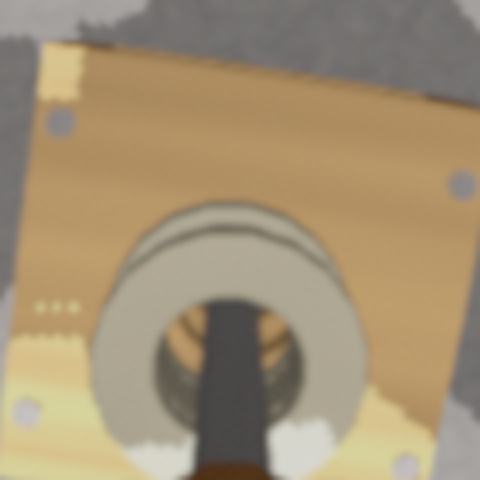

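The rod is centred in the section's hole and no side force has built up. Lowering on.

Emit:
{"op": "apply_moves", "data": {"commands": [{"dx": 0,"dy": 0,"dz": -8,"spin": 0,"hand": 1},{"dx": 0,"dy": 0,"dz": -8,"spin": 0,"hand": 1},{"dx": 0,"dy": 0,"dz": -8,"spin": 0,"hand": 1},{"dx": 0,"dy": 0,"dz": -6,"spin": 0,"hand": 1},{"dx": 0,"dy": 0,"dz": 0,"spin": 0,"hand": 1}]}}

```text
t: 17.77
eef_pos: [0.5043, -0.3055, 0.35]
ee_rot: [2.367, 1.57, 2.86]
force: [0.4, 0.1, -1.1]
width: 0.0255
```

Emit:
{"op": "apply_moves", "data": {"commands": [{"dx": 0,"dy": 0,"dz": -5,"spin": 0,"hand": 1},{"dx": 0,"dy": 0,"dz": -5,"spin": 0,"hand": 1},{"dx": 0,"dy": 0,"dz": -4,"spin": 0,"hand": 1},{"dx": 0,"dy": 0,"dz": 0,"spin": 0,"hand": 1},{"dx": 0,"dy": 0,"dz": 0,"spin": 0,"hand": 1}]}}

```text
t: 18.4
eef_pos: [0.5045, -0.3056, 0.3368]
ee_rot: [-1.493, 1.571, -1.0]
force: [0.8, 0.2, -0.7]
width: 0.0255
```

Emit:
{"op": "apply_moves", "data": {"commands": [{"dx": 0,"dy": 0,"dz": -2,"spin": 0,"hand": 1},{"dx": 0,"dy": 0,"dz": -2,"spin": 0,"hand": 1},{"dx": 0,"dy": 0,"dz": -1,"spin": 0,"hand": 1},{"dx": 0,"dy": 0,"dz": 0,"spin": 0,"hand": 1},{"dx": 0,"dy": 0,"dz": 0,"spin": 0,"hand": 1}]}}

```text
t: 19.02
eef_pos: [0.5044, -0.3056, 0.3317]
ee_rot: [-2.182, 1.571, -1.689]
force: [0.8, 0.1, -1.9]
width: 0.0255
```

Emit:
{"op": "apply_moves", "data": {"commands": [{"dx": 0,"dy": 0,"dz": -1,"spin": 0,"hand": 1},{"dx": 0,"dy": 0,"dz": -1,"spin": 0,"hand": 1},{"dx": 0,"dy": 0,"dz": -1,"spin": 0,"hand": 1},{"dx": 0,"dy": 0,"dz": 0,"spin": 0,"hand": 1},{"dx": 0,"dy": 0,"dz": 0,"spin": 0,"hand": 1}]}}

```text
t: 19.65
eef_pos: [0.5044, -0.3056, 0.3287]
ee_rot: [2.821, 1.571, -2.97]
force: [-0.4, -0.5, -1.1]
width: 0.0253
```

Emit:
{"op": "apply_moves", "data": {"commands": [{"dx": 0,"dy": 0,"dz": -1,"spin": 0,"hand": 1},{"dx": 0,"dy": 0,"dz": -1,"spin": 0,"hand": 1},{"dx": 0,"dy": 0,"dz": 0,"spin": 0,"hand": 1},{"dx": 0,"dy": 0,"dz": 0,"spin": 0,"hand": 1},{"dx": 0,"dy": 0,"dz": 0,"spin": 0,"hand": 1}]}}

```text
t: 20.27
eef_pos: [0.5044, -0.3056, 0.3268]
ee_rot: [-0.885, 1.57, -0.392]
force: [0.0, 0.3, 0.1]
width: 0.0255
```

Emit:
{"op": "apply_moves", "data": {"commands": [{"dx": 0,"dy": 0,"dz": -0.5,"spin": 0,"hand": 1},{"dx": 0,"dy": 0,"dz": -0.5,"spin": 0,"hand": 1},{"dx": 0,"dy": 0,"dz": 0,"spin": 0,"hand": 1},{"dx": 0,"dy": 0,"dz": 0,"spin": 0,"hand": 1},{"dx": 0,"dy": 0,"dz": 0,"spin": 0,"hand": 1}]}}

```text
t: 20.9
eef_pos: [0.5046, -0.3057, 0.3267]
ee_rot: [-1.027, 1.569, -0.534]
force: [-1.0, 1.4, 6.6]
width: 0.0254
```

Foot is on the bench (+6.6 N). Release and retreat straight up.

Emit:
{"op": "apply_moves", "data": {"commands": [{"dx": 0,"dy": 0,"dz": 0,"spin": 0,"hand": 0.68},{"dx": 0,"dy": 0,"dz": 0,"spin": 0,"hand": 0.6},{"dx": 0,"dy": 0,"dz": 0,"spin": 0,"hand": 0.4},{"dx": 0,"dy": 0,"dz": 0,"spin": 0,"hand": 0.2},{"dx": 0,"dy": 0,"dz": 0,"spin": 0,"hand": 0}], "grip_force": 10}}

```text
t: 21.52
eef_pos: [0.5044, -0.3056, 0.3255]
ee_rot: [2.483, 1.571, 2.975]
force: [-0.1, 0.0, -0.2]
width: 0.0596
```

Emit:
{"op": "apply_moves", "data": {"commands": [{"dx": 0,"dy": 0,"dz": 0,"spin": 0,"hand": 0},{"dx": 0,"dy": 0,"dz": 10,"spin": 0,"hand": 0},{"dx": 0,"dy": 0,"dz": 30,"spin": 0,"hand": 0},{"dx": 0,"dy": 0,"dz": 40,"spin": 0,"hand": 0},{"dx": 0,"dy": 0,"dz": 20,"spin": 0,"hand": 0}]}}

```text
t: 22.15
eef_pos: [0.5046, -0.3058, 0.429]
ee_rot: [-0.9, 1.567, -0.407]
force: [0.9, 0.2, -0.6]
width: 0.0876
```

Emit:
{"op": "apply_moves", "data": {"commands": [{"dx": 0,"dy": 0,"dz": 10,"spin": 0,"hand": 0},{"dx": 0,"dy": 0,"dz": 0,"spin": 0,"hand": 0},{"dx": 0,"dy": 0,"dz": 0,"spin": 0,"hand": 0},{"dx": 0,"dy": 0,"dz": 0,"spin": 0,"hand": 0},{"dx": 0,"dy": 0,"dz": 0,"spin": 0,"hand": 0}]}}

```text
t: 22.78
eef_pos: [0.5044, -0.3056, 0.435]
ee_rot: [2.392, 1.57, 2.885]
force: [1.0, -0.4, 0.2]
width: 0.0877
```

```bash
python3 - <<'E'
from h import *
s=status.get_state(); im=save('wrist','w10');print(s['t'],s['eef_pos'],s['width'],s['force'])
a=cv2.resize(im[105:265,180:340,::-1],None,fx=3,fy=3,interpolation=cv2.INTER_CUBIC)
im=save('side','s10')
b=cv2.resize(im[80:220,290:395,::-1],None,fx=480/140,fy=480/140,interpolation=cv2.INTER_CUBIC)
cv2.imwrite('pics/c10.png',np.hstack([a,b][:2])[:, :800])
for z in (.198-.008,.104): print(proj('side',[.5044,-.3056,z]))
print(wproj([.5044,-.3056,.19],s))
E
```

```text
22.775 [ 0.50438629 -0.30558475  0.43502579] 0.08766832655506569 [ 0.98296594 -0.35509441  0.15485942]
(np.float64(347.5428853653715), np.float64(135.02723376463274))
(np.float64(344.12008052384095), np.float64(164.84502359101066))
(np.float64(257.75029335417753), np.float64(205.72032439667734))
```

View pics/c10.png

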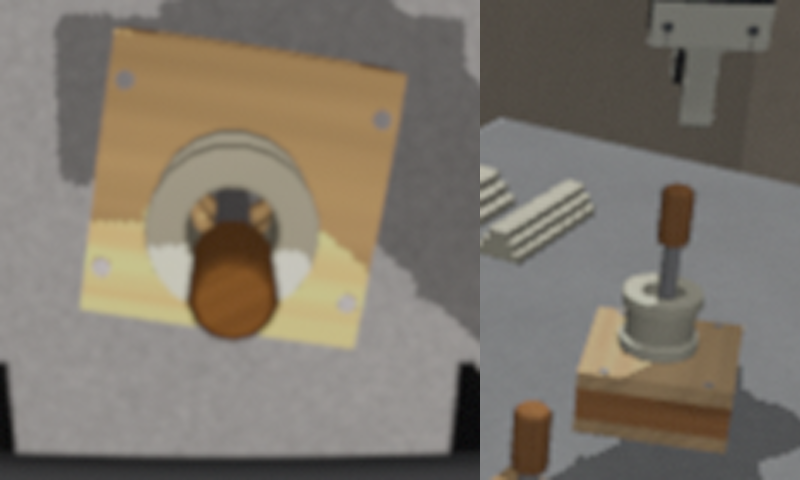

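The left crop has the handle top at (233,297), which is within 2 px of its prediction for an upright rod. The right crop shows the rod standing in the upright section with the gripper clear of it. I'll hand in.

```bash
python3 -c "
from station import arm
print(arm.job_done())"
```

```text
the job is handed in; nothing more can be done
None
```

The white plaster section is standing upright on the stand. The longer rod was lowered by hand through it and both boards, and I left it standing on the bench and handed the job in. The clock read 22.8 s just before that, against the 64 s limit.

- **Section:** it measured about 4 mm off the stand's axis, against the 21 mm allowed.
- **Rod:** it touched the bench at +6.6 N with the gripper at the height expected for that. After release its top was within 2 pixels of where an upright rod's should be. I estimate its foot at about 2–3 mm off the axis.
- **Gripper:** open, and raised clear of the rod in the last pictures.
- **Disagreements:** the camera views differed by about 2–4 mm on where the stand's hole is. I aimed between them, well inside the tolerances. While lifting the section, the measured height also read about 4 mm above the commanded height, so I set it down by force instead.

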